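# Turn a face-down test cassette face up against the tray wall

## Task

One of the two white test cassettes in the steel tray lies face down, and it is time to read it. Turn it face up with the fingertips alone: push it along the tray floor against a wall of the tray until it rides up the rounded foot of the wall and stands there leaning on it, then draw its upper edge back over so that it drops flat on the tray floor with its result windows up. Never pick it up; leave the other cassette and the things round the tray where they are.

Things in the scene. Friction and masses are not known exactly. Their poses are not given: they have to be found in the camera images.
- tray: pressed steel tray, fixed to the bench. Origin: centre of its underside, on the bench; x across its short side (away from the robot, give or take its yaw), z up. Flat floor (a blue-green silicone liner) out to x = +-84, y = +-124 mm; then a smooth concave cove, 24 mm radius, into steep steel walls that reach x = +-104, y = +-144 mm at the 4 mm wide rim, 46 mm above the bench.
- tray_floor (a point): middle of the liner, 3.5 mm above the bench. A cassette pushed into the cove climbs the slippery wall with its leading edge; pushed until its lower edge is just short of the cove it leans over the rim at some 60 degrees and stays so when let go (the liner grips, friction about 0.8), its upper edge about 17 mm above the rim. Left of the tray is a water bath, 0.3 m high, behind it a tall analyser.
- cassette: the face-down cassette: flat white plate 68 (its x) x 54 (y) x 6 mm (z), 30 g, loose. Its face, with five result windows, five sample wells and a blue strip, is the +z side. Origin: centre of its plain back. At the start z points down (origin 9.5 mm above the bench), x roughly along the tray's x. Leaning on the wall and drawn back by its upper edge, it pivots on its lower edge and falls over.
- other_cassette: a cassette of the same kind beside it that already lies face up (z up; origin: centre of its back, 3.5 mm above the bench). To be left alone.
- cassette_window_end (a point): middle of the cassette's edge at its +x end (window end), half way through the thickness
- cassette_well_end (a point): middle of the cassette's edge at its -x end (sample-well end), half way through the thickness
- cassette_side_a (a point): middle of the cassette's +y edge, half way through the thickness
- cassette_side_b (a point): middle of the cassette's -y edge, half way through the thickness
- timer: white bench timer 64 x 64 x 19 mm, right of the tray; origin: centre of its underside; leave alone
- buffer_bottle: small white dropper bottle with a red cap, 25 mm wide, 73 mm high, standing right of the tray; origin: centre of its underside; leave alone
- marker: white marker pen with a blue cap, 135 mm long, lying right of the tray near the bench's front edge; origin: under its middle; leave alone
Mind the look-alikes: they are no part of the job. What is shaped like the cassette but green or yellow is not meant.

How it is judged (in metres and radians):
On the way:
1. the cassette stands leaning on a wall of the tray: raised by more than 48 degrees, its upper edge at the wall, for 0.3 s (angle between cassette's own z axis and vertical between 1.3 and 2.3 rad and (x of any of cassette_window_end, cassette_well_end, cassette_side_a, cassette_side_b in the frame of tray above 0.085 m or x of any of cassette_window_end, cassette_well_end, cassette_side_a, cassette_side_b in the frame of tray below -0.085 m or y of any of cassette_window_end, cassette_well_end, cassette_side_a, cassette_side_b in the frame of tray above 0.125 m or y of any of cassette_window_end, cassette_well_end, cassette_side_a, cassette_side_b in the frame of tray below -0.125 m)), for 0.3 s.
At the end, for the whole second after the job is handed in: The cassette lies at rest on the tray's floor face up (within 0.1 rad of level, its back within 5 mm of the floor); the other cassette has moved less than 12 mm, the timer, bottle and marker less than 30 mm (angle between cassette's own z axis and vertical below 0.1 rad and z of cassette in the frame of tray below 0.0085 m and x of cassette in the frame of tray between -0.085 and 0.085 m and y of cassette in the frame of tray between -0.125 and 0.125 m and linear speed of cassette below 0.01 m/s and angular speed of cassette below 0.1 rad/s and distance of other_cassette from where it was at the start of the episode below 0.012 m and distance of each of timer, buffer_bottle, marker from where it was at the start of the episode below 0.03 m); the robot touches nothing.
It fails at once if the cassette is lifted: all four of its edges are more than 18 mm above the tray's floor (z of each of cassette_window_end, cassette_well_end, cassette_side_a, cassette_side_b in the frame of tray above 0.022 m).
It fails at once if the other cassette is disturbed (moved 12 mm or more, or tipped) (distance of other_cassette from where it was at the start of the episode above 0.012 m or angle between other_cassette's own z axis and vertical above 0.25 rad).
It fails at once if the timer, the bottle or the marker is moved by 30 mm or more (distance of any of timer, buffer_bottle, marker from where it was at the start of the episode above 0.03 m).
It also fails if it takes over 51 s, if anything falls off the work surface, if the arm or the gripper's body presses on something with over 40 N, if the wrist force passes 120 N, or if a joint passes its speed limit or range.

## Robot

A 6-joint arm with a two-finger parallel gripper is mounted at the origin on a cart in front of the work surface, level with it; the furniture and walls round the work are solid. World frame = base frame: x ahead of the robot, y to its left, z up, the work surface at z = 0. Lengths are in m, angles in degrees, forces in N, time in s.
With the tool pointing down it reaches from about 0.375 to 0.9 m from the base axis. Payload 3.1 kg.
Tool frame: the origin (TCP) lies between the finger pads; the fingertips stand 11 mm ahead of it and the grasp point (between the pads) lies 8 mm behind it; z points along the fingers, y is the line along which they close (so a half turn about z gives the same grasp; the last joint's range is limited). The gripper opens to 87 mm and grips with 3 to 60 N. Pads are 19 mm wide; open, the fingers measure 117 mm over their backs; the gripper's body (75 mm by 190 mm) begins 51 mm behind the grasp point.
Start: joints at [-78.868, 30.224, 82.088, -0, 67.689, -10.227], TCP at [0.228, -0.582, 0.234] pointing down, gripper open.
Joint ranges: [-176.69, 176.69], [-43.24, 126.21], [12.49, 139.97], [-82, 262], [0, 151.66], [-163.58, 163.58]. Speed limits (degrees/s): [159.86, 159.86, 180, 180, 180, 180].

## Interface

Orientations are given as a 3x3 rotation matrix whose columns are the frame's x, y, z axes.
In Python, from rig import bot, viewer, workorder, nets gives the robot as it stands. The module is installed in compiled form; this text tells all that it offers.
- The arm moves only by the tool move_arm, never from a script. Its argument "increments" is a list of rows, each a list of 7 numbers: the shift along the tool's x, y, z normalised to -1 to 1, where 1 is 0.3 m, then the turn, a rotation vector about the tool's x, y, z normalised to -1 to 1, where 1 is pi rad, then the opening, from 0 (shut) to 1 (fully open). In form: [[tx, ty, tz, wx, wy, wz, grip], ...]. A call has 1 to 10 rows; each row is the pose to reach, as a shift and turn from the pose commanded when the call began, along the tool's axes at that moment, turning the shorter way round; what a row does not reach only later rows make up. A row lasts 1/12 s, in which the tool goes at most 41.7 mm and 7.16 degrees, less where a joint would pass 70% of its speed; a pose out of reach is approached as far as the arm can. A call with a number of a shift or a turn outside -1 to 1 is refused whole. A call with a gripper value outside its range is refused whole. The fingers move at their own pace and stop on an object; the grip force is fixed at half the most. Time passes only in rows, so rows that repeat a pose let the fingers close. It gives the time, the measured TCP pose, the force, the opening and the grip force at its end, in the units of the state.
- bot.read_state(): the state, without advancing time (a new reading comes with each control period).
- viewer.capture(name): name is "scene" or "side" or "wrist"; returns a dict with "image" (384x512x3 uint8, blue, green, red), "K" (3x3 intrinsics, pixels), "eye" and "orientation" of the camera in the world. Camera axes: x right, y up, looking along -z (the intrinsics and any distortion apply to the point x, -y, -z); pixel columns grow to the right and rows downward; lengths in m; the calibration is good to about 2 mm. The wrist camera is an equidistant fisheye: a pixel r from the principal point sees the ray r / f radians off the axis. A picture is of the moment at which its call begins. There is no depth.
- workorder.hand_in(): hands the job in; it is judged then, once.
Trained networks look in the newest picture that a camera, given by its name, has taken for a name from the list of things; names that differ only in an ending like _2 or _b are one class to them, and where a whole thing is asked for, a point or a joint stands for the part that bears it (a point fixed in the world has none). Each returns a list of dicts, best first, with "conf" (0 to 1); they miss things now and then, are a little off and sometimes report something else, mostly with a low value. They report only what shows in the picture. A call takes as long as a camera call. They do not tell look-alikes from the thing itself.
- nets.find_in(camera, thing): "location" ([column, row] in pixels, amid what is visible of it).
The state is a dict: "time_s": time; "joint_positions": joint angles; "qvel": joint speeds; "tau": joint torques, N m; "position": TCP position; "tcp_rot": TCP orientation; "force": force on the tool from outside, world axes, zero at the start; "moment": the same for the moment, N m; "opening": opening from 0.0 (shut) to 1.0 (fully open); "grasp_force": force on a finger pad.
Only numpy, scipy, OpenCV 4.12 (cv2) and the standard library are available. Lean on these libraries where they do the work, as an engineer would, in place of code of your own. Each camera call takes 0.05 s, during which the arm holds its last target. There are 200 camera calls.

## Working session

There is one attempt and no reset: what is moved stays moved. The work goes in short steps, Python scripts to look and compute and a tool call to move; the robot and the scene stay as the last step left them, time stands still between calls to the robot, and variables do not carry over. Pictures are saved under pics/ and viewed, at most 10 in all, crops included, and the job is handed in when it is done.

Besides the shell and the picture viewer there is one more tool, called as name(argument=value, ...), one argument or row to a line, values as JSON. move_arm: Moves the arm, as the interface text tells. Its arguments: {"type":"object","properties":{"increments":{"type":"array"}},"required":["increments"]}

```bash
mkdir -p pics; cat > h.py <<'E'
import numpy as np, cv2
from rig import bot, viewer, workorder, nets
def ray(c,px):
    K=c["K"];R=np.array(c["orientation"]);d=np.array([(px[0]-K[0][2])/K[0][0],-(px[1]-K[1][2])/K[1][1],-1.])
    return np.array(c["eye"]),R@d
def onz(c,px,z):
    e,d=ray(c,px);return e+d*(z-e[2])/d[2]
def proj(c,p):
    q=np.array(c["orientation"]).T@(np.array(p)-c["eye"]);K=c["K"]
    return np.array([K[0][2]+K[0][0]*q[0]/-q[2],K[1][2]+K[1][1]*-q[1]/-q[2]])
E
python3 - <<'E'
from h import *
ims=[]
for n in("scene","side"):
    c=viewer.capture(n);cv2.imwrite(f"pics/{n}0.png",c["image"]);print(n,np.round(c["eye"],3))
    for t in("tray","tray_floor","cassette","other_cassette","timer","buffer_bottle","marker"):
        print(t,[(np.round(d["location"]).tolist(),round(d["conf"],2),np.round(onz(c,d["location"],.0065),3).tolist()) for d in nets.find_in(n,t)][:4])
E
```

```text
scene [-0.09  -1.043  0.837]
tray [([270.0, 189.0], 0.69, [0.487, -0.064, 0.006])]
tray_floor [([273.0, 184.0], 0.83, [0.509, -0.045, 0.006])]
cassette [([154.0, 162.0], 0.74, [0.215, 0.29, 0.006]), ([219.0, 169.0], 0.67, [0.397, 0.13, 0.006])]
other_cassette []
timer [([274.0, 185.0], 0.74, [0.51, -0.05, 0.006]), ([338.0, 277.0], 0.7, [0.443, -0.474, 0.006])]
buffer_bottle [([370.0, 257.0], 0.61, [0.559, -0.459, 0.006])]
marker [([280.0, 271.0], 0.87, [0.327, -0.383, 0.006])]
side [ 0.899 -0.375  1.035]
tray [([282.0, 225.0], 0.82, [0.536, -0.082, 0.006])]
tray_floor [([281.0, 229.0], 0.98, [0.547, -0.09, 0.006])]
cassette [([300.0, 220.0], 0.87, [0.548, -0.024, 0.006]), ([320.0, 163.0], 0.86, [0.407, 0.134, 0.006]), ([324.0, 107.0], 0.74, [0.217, 0.277, 0.006])]
other_cassette [([262.0, 239.0], 0.92, [0.546, -0.154, 0.006])]
timer []
buffer_bottle [([155.0, 289.0], 0.44, [0.537, -0.475, 0.006])]
marker [([154.0, 214.0], 0.78, [0.328, -0.397, 0.006])]
```

View pics/scene0.png

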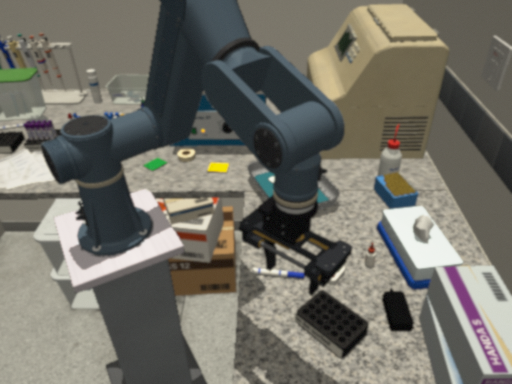

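View pics/side0.png

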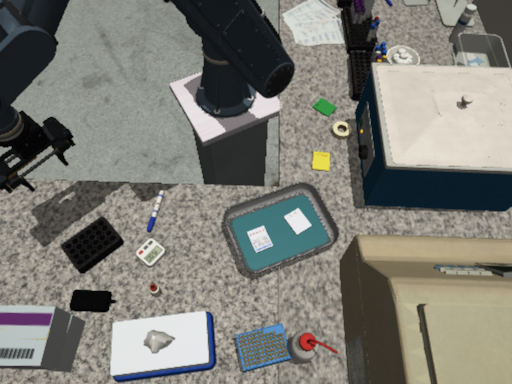

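The side view shows two white plates in the tray. The one at (262,239) shows printed windows, so it is the face-up one. The one at (298,220) is plain and therefore the cassette meant. The green (324,107) and yellow (320,162) plates outside the tray are look-alikes. I'll confirm in one crop.

```bash
python3 - <<'E'
from h import *
c=viewer.capture("side");im=c["image"]
cv2.imwrite("pics/crop.png",cv2.resize(im[175:285,215:345],None,fx=6,fy=5.4,interpolation=cv2.INTER_CUBIC)[:594])
g=im.astype(int)
m=((g.min(2)>140)).astype(np.uint8);m[:190]=0;m[270:]=0;m[:,:235]=0;m[:,330:]=0
for k in cv2.findContours(m,0,2)[0]:
    if cv2.contourArea(k)<100: continue
    pts=np.array([onz(c,p[0],.0095)[:2] for p in k],np.float32)
    r=cv2.minAreaRect(pts*1000);print("white",cv2.contourArea(k),np.round(r[0],1),np.round(r[1],1),round(r[2],1),np.round(cv2.boxPoints(r)).tolist())
hsv=cv2.cvtColor(im,cv2.COLOR_BGR2HSV)
m=((hsv[...,0]>80)&(hsv[...,0]<105)&(hsv[...,1]>90)&(hsv[...,2]>50)).astype(np.uint8);m[:180]=0;m[285:]=0;m[:,:220]=0;m[:,342:]=0
k=max(cv2.findContours(m,0,2)[0],key=cv2.contourArea)
r=cv2.minAreaRect(np.array([onz(c,p[0],.0035)[:2]*1000 for p in k],np.float32));print("liner",np.round(r[0],1),np.round(r[1],1),round(r[2],1),np.round(cv2.boxPoints(r)).tolist())
E
```

```text
white 399.0 [ 543.3 -159.4] [55.  68.8] 84.7 [[506.0, -184.0], [575.0, -190.0], [580.0, -135.0], [512.0, -129.0]]
white 375.5 [546.9 -34.7] [69.6 55. ] 4.5 [[510.0, -10.0], [514.0, -65.0], [584.0, -59.0], [579.0, -4.0]]
liner [546.5 -95.6] [246.  166.7] 83.7 [[450.0, -209.0], [616.0, -227.0], [643.0, 17.0], [477.0, 36.0]]
```

View pics/crop.png

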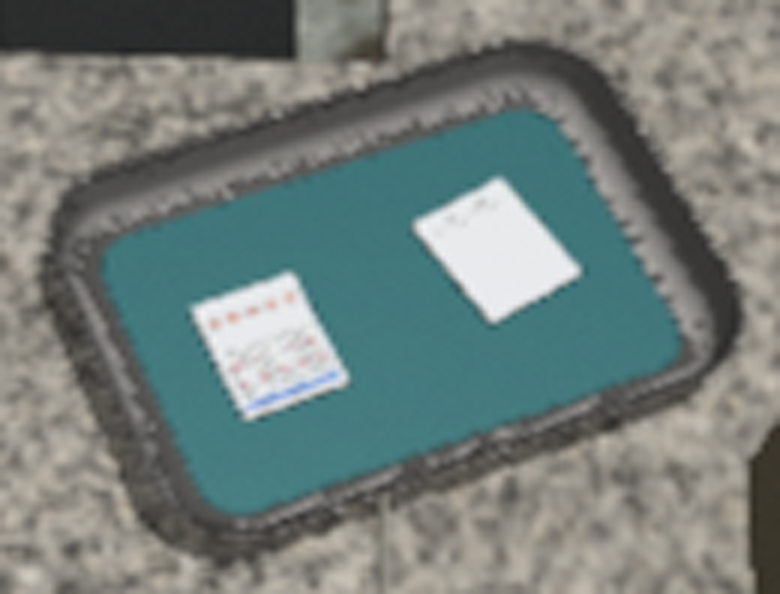

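The crop confirms it. The right plate at crop (497,250), i.e. about (298,221) in the full picture, is blank apart from faint marks, so it is face down. The left one at crop (270,345) shows result windows and a blue strip. I plan to push towards the near (-x) wall, and first check the state and the clearance to the bath.

```bash
python3 - <<'E'
from h import *
s=bot.read_state();print(s["time_s"],np.round(s["position"],4),np.round(s["tcp_rot"],3).tolist(),s["opening"],np.round(s["force"],1))
c=viewer.capture("side")
for p,z in(((366,206),0),((357,100),0),((357,150),0),((375,66),.3),((372,150),.3),((342,245),.0),((360,237),.4)): print(p,z,np.round(onz(c,p,z),3))
E
```

```text
0.85 [ 0.2277 -0.582   0.2336] [[0.931, 0.364, 0.0], [0.364, -0.931, 0.0], [0.0, -0.0, -1.0]] 0.997294991483643 [-0.7  0.4 -0. ]
(366, 206) 0 [0.599 0.177 0.   ]
(357, 100) 0 [0.24  0.402 0.   ]
(357, 150) 0 [0.418 0.274 0.   ]
(375, 66) 0.3 [0.355 0.29  0.3  ]
(372, 150) 0.3 [0.574 0.117 0.3  ]
(342, 245) 0.0 [0.669 0.041 0.   ]
(360, 237) 0.4 [ 0.76  -0.082  0.4  ]
```

move_arm(
  increments=[
    [0.969,-0.63,0,0,0,0.154,0.23],
    [0.969,-0.63,0,0,0,0.154,0.23],
    [0.969,-0.63,0,0,0,0.154,0.23],
    [0.969,-0.63,0,0,0,0.154,0.23],
    [0.969,-0.63,0,0,0,0.154,0.23],
    [0.969,-0.63,0,0,0,0.154,0.23],
    [0.969,-0.63,0,0,0,0.154,0.23],
    [0.969,-0.63,0,0,0,0.154,0.23],
    [0.969,-0.63,0,0,0,0.154,0.23],
    [0.969,-0.63,0,0,0,0.154,0.23],
  ],
)

```text
time_s: 1.73
position: [0.4311, -0.2967, 0.2337]
tcp_rot: [[0.994, -0.106, 0.0], [-0.106, -0.994, 0.001], [0.0, -0.001, -1.0]]
force: [-0.0, -0.8, 0.4]
opening: 0.324
grasp_force: 0.0
```

move_arm(
  increments=[
    [0.49,-0.907,0.3,0,0,0,0.23],
    [0.49,-0.907,0.3,0,0,0,0.23],
    [0.49,-0.907,0.3,0,0,0,0.23],
    [0.49,-0.907,0.3,0,0,0,0.23],
    [0.49,-0.907,0.3,0,0,0,0.23],
    [0.49,-0.907,0.3,0,0,0,0.23],
    [0.49,-0.907,0.3,0,0,0,0.23],
    [0.49,-0.907,0.45,0,0,0,0.23],
    [0.49,-0.907,0.45,0,0,0,0.23],
    [0.49,-0.907,0.45,0,0,0,0.23],
  ],
)

```text
time_s: 2.57
position: [0.6042, -0.0444, 0.0944]
tcp_rot: [[0.994, -0.109, -0.007], [-0.109, -0.994, 0.002], [-0.007, -0.001, -1.0]]
force: [-0.9, -0.7, -0.0]
opening: 0.234
grasp_force: 0.0
```

```bash
python3 - <<'E'
from h import *
s=bot.read_state();print(s["time_s"],np.round(s["position"],4),s["opening"],np.round(s["force"],1),np.round(s["joint_positions"],1))
c=viewer.capture("side");cv2.imwrite("pics/s2.png",cv2.resize(c["image"][130:290,200:380],None,fx=4,fy=3.7))
w=viewer.capture("wrist");cv2.imwrite("pics/w2.png",w["image"])
E
```

```text
2.5667 [ 0.6042 -0.0444  0.0944] 0.2341963845621482 [-0.9 -0.7 -0. ] [-14.8  39.3  90.9  -0.   50.1  81.5]
```

View pics/w2.png

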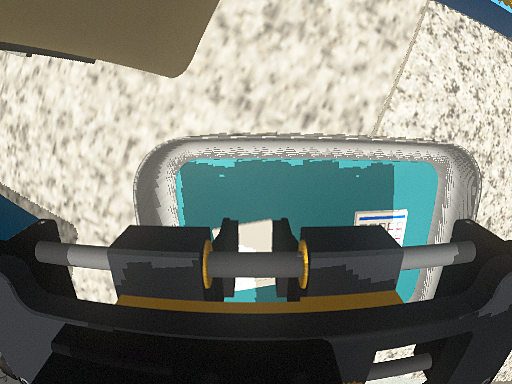

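The wrist view shows the two fingertips at (230,225) and (285,225). The plain cassette shows between them, with its far edge near row 220. I'll check that edge by computation.

```bash
python3 - <<'E'
from h import *
c=viewer.capture("wrist");K=np.array(c["K"]);f=K[0][0]
def w(px,z):
    u=(px[0]-K[0][2]);v=-(px[1]-K[1][2]);r=np.hypot(u,v);t=r/f
    d=np.array(c["orientation"])@np.array([np.sin(t)*u/r,np.sin(t)*v/r,-np.cos(t)]);e=np.array(c["eye"]);return e+d*(z-e[2])/d[2]
for p in((241,223),(271,219),(357,212),(408,209)): print(p,np.round(w(p,.0095),4))
E
```

```text
(241, 223) [ 0.5819 -0.0321  0.0095]
(271, 219) [ 0.5827 -0.0584  0.0095]
(357, 212) [ 0.5796 -0.1359  0.0095]
(408, 209) [ 0.5755 -0.1887  0.0095]
```

move_arm(
  increments=[
    [0,0,0.13,0,0,0,0.23],
    [0,0,0.2,0,0,0,0.23],
    [0,0,0.25,0,0,0,0.23],
    [0,0,0.262,0,0,0,0.23],
    [0,0,0.262,0,0,0,0.23],
    [0,0,0.262,0,0,0,0.23],
  ],
)

```text
time_s: 3.22
position: [0.6069, -0.0474, 0.0217]
tcp_rot: [[0.994, -0.112, 0.003], [-0.112, -0.994, -0.001], [0.003, 0.001, -1.0]]
force: [0.7, -0.7, -0.4]
opening: 0.227
grasp_force: 0.0
```

move_arm(
  increments=[
    [0,-0.02,0.007,0,0,0,0.23],
    [0,-0.02,0.013,0,0,0,0.23],
    [0,-0.02,0.017,0,0,0,0.23],
    [0,-0.02,0.02,0,0,0,0.23],
    [0,-0.02,0.02,0,0,0,0.23],
    [0,-0.02,0.02,0,0,0,0.23],
  ],
)

```text
time_s: 3.72
position: [0.6069, -0.0398, 0.0149]
tcp_rot: [[0.994, -0.11, 0.001], [-0.11, -0.994, -0.0], [0.001, -0.0, -1.0]]
force: [-1.0, 1.0, 5.5]
opening: 0.228
grasp_force: 2.8
```

move_arm(
  increments=[
    [0,0,-0.004,0,0,0,0.23],
    [-0.025,0,-0.004,0,0,0,0.23],
    [-0.05,0,-0.004,0,0,0,0.23],
    [-0.075,0,-0.004,0,0,0,0.23],
    [-0.1,0,-0.004,0,0,0,0.23],
    [-0.125,0,-0.004,0,0,0,0.23],
    [-0.15,0,-0.004,0,0,0,0.23],
    [-0.175,0,-0.004,0,0,0,0.23],
    [-0.2,0,-0.004,0,0,0,0.23],
    [-0.2,0,-0.004,0,0,0,0.23],
  ],
)

```text
time_s: 4.55
position: [0.5443, -0.0329, 0.015]
tcp_rot: [[0.994, -0.111, -0.003], [-0.111, -0.994, 0.001], [-0.003, -0.0, -1.0]]
force: [-0.8, -0.2, -0.3]
opening: 0.228
grasp_force: 0.0
```

```bash
python3 - <<'E'
from h import *
s=bot.read_state();print(s["time_s"],np.round(s["position"],4),np.round(s["force"],1))
c=viewer.capture("side")["image"][165:285,200:360];w=viewer.capture("wrist")["image"]
cv2.imwrite("pics/p3.png",np.hstack([cv2.resize(c,(440,330),interpolation=2),cv2.resize(w,(360,330))]))
E
```

```text
4.55 [ 0.5443 -0.0329  0.015 ] [-0.8 -0.2 -0.3]
```

View pics/p3.png

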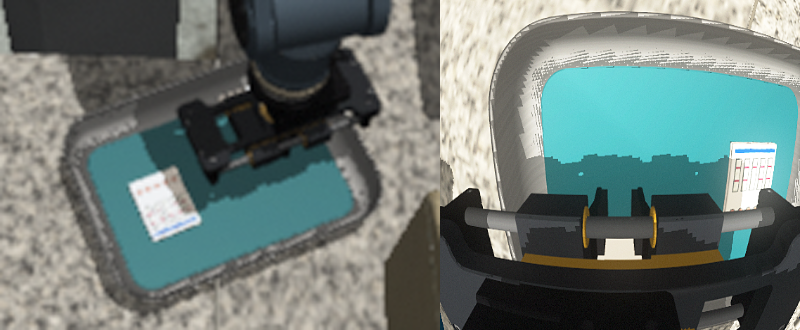

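move_arm(
  increments=[
    [-0.02,0,-0.001,0,0,0,0.23],
    [-0.037,0,-0.001,0,0,0,0.23],
    [-0.053,0,-0.001,0,0,0,0.23],
    [-0.07,0,-0.001,0,0,0,0.23],
    [-0.087,0,-0.001,0,0,0,0.23],
    [-0.103,0,-0.001,0,0,0,0.23],
    [-0.12,0,-0.001,0,0,0,0.23],
    [-0.135,0,-0.001,0,0,0,0.23],
    [-0.145,0,-0.001,0,0,0,0.23],
    [-0.145,0,-0.001,0,0,0,0.23],
  ],
)

```text
time_s: 5.48
position: [0.5024, -0.0283, 0.0154]
tcp_rot: [[0.994, -0.111, -0.002], [-0.111, -0.994, 0.0], [-0.002, -0.0, -1.0]]
force: [1.0, -0.3, 0.8]
opening: 0.225
grasp_force: 0.0
```

```bash
python3 - <<'E'
from h import *
s=bot.read_state();p=s["position"];print(np.round(s["force"],1),(p[0]-.5465)*.994-.11*(p[1]+.0956))
c=viewer.capture("side")["image"][165:285,200:360];w=viewer.capture("scene")["image"][120:270,180:380]
cv2.imwrite("pics/p4.png",np.hstack([cv2.resize(c,(440,330),interpolation=2),cv2.resize(w,(360,330))]))
E
```

```text
[ 1.  -0.3  0.8] -0.05123635170969779
```

View pics/p4.png

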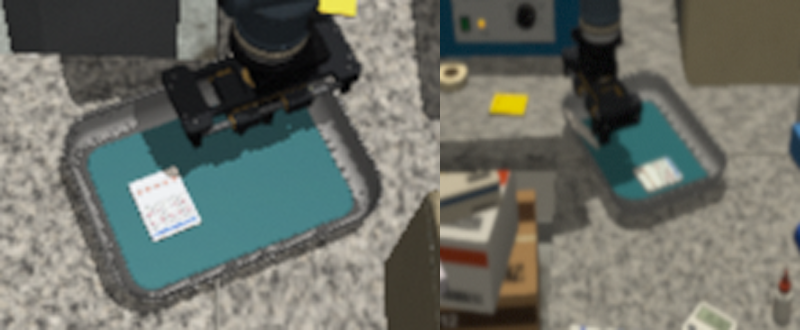

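The cassette is mostly hidden by the gripper, with a light patch at (580,125) on the near wall. Two plates are not visible on the liner, so it is up on the wall. I'll push another 14 mm.

move_arm(
  increments=[
    [-0.012,0,0,0,0,0,0.23],
    [-0.024,0,0,0,0,0,0.23],
    [-0.036,0,0,0,0,0,0.23],
    [-0.045,0,0,0,0,0,0.23],
    [-0.045,0,0,0,0,0,0.23],
    [-0.045,0,0,0,0,0,0.23],
    [-0.045,0,0,0,0,0,0.23],
  ],
)

```text
time_s: 6.17
position: [0.4903, -0.0271, 0.0155]
tcp_rot: [[0.994, -0.111, 0.0], [-0.111, -0.994, -0.0], [0.0, 0.0, -1.0]]
force: [-1.0, 0.1, -1.2]
opening: 0.234
grasp_force: 0.0
```

```bash
python3 - <<'E'
from h import *
s=bot.read_state();p=s["position"];print(np.round(s["force"],1),(p[0]-.5465)*.994-.11*(p[1]+.0956))
E
```

```text
[-1.   0.1 -1.2] -0.0633784752018967
```

move_arm(
  increments=[
    [0.02,0,0,0,0,0,0.23],
    [0.1,0,0,0,0,0,0.23],
    [0.2,0,-0.05,0,0,0,0.23],
    [0.3,0,-0.15,0,0,0,0.23],
    [0.4,0,-0.3,0,0,0,0.23],
    [0.45,0,-0.45,0,0,0,0.23],
    [0.45,0,-0.55,0,0,0,0.23],
    [0.45,0,-0.55,0,0,0,0.23],
    [0.45,0,-0.55,0,0,0,0.23],
  ],
)

```text
time_s: 6.92
position: [0.6278, -0.0427, 0.1847]
tcp_rot: [[0.994, -0.11, 0.009], [-0.11, -0.994, -0.002], [0.01, 0.001, -1.0]]
force: [0.7, 0.1, -0.9]
opening: 0.232
grasp_force: 0.0
```

```bash
python3 - <<'E'
from h import *
c=viewer.capture("side")["image"][165:285,200:360];w=viewer.capture("scene")["image"][120:270,180:380]
cv2.imwrite("pics/p5.png",np.hstack([cv2.resize(c,(440,330),interpolation=2),cv2.resize(w,(360,330))]))
E
```

```text
(no output)
```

View pics/p5.png

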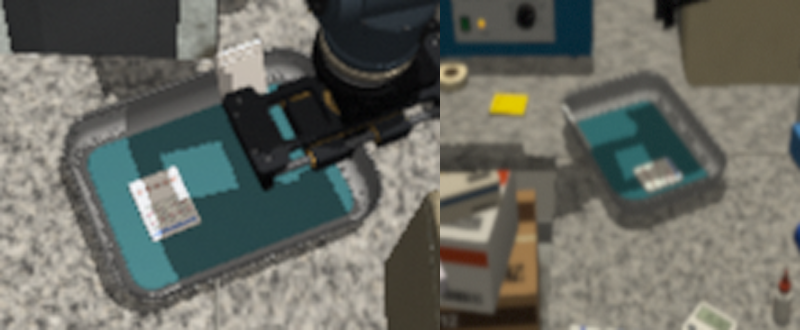

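The side view shows the cassette leaning on the near wall, with its upper edge at crop (218,50)–(265,40). I'll measure that upper edge.

```bash
python3 - <<'E'
from h import *
s=bot.read_state();print(np.round(s["position"],4))
c=viewer.capture("side")
for q in((218,51),(265,40)):
    p=(200+q[0]*160/440,165+q[1]/2.75)
    for z in (.055,.060,.065):
        P=onz(c,p,z);d=P[:2]-[.5465,-.0956];print(z,np.round(P,4),"tray",np.round([d@[.994,-.11],d@[.11,.994]],4))
E
```

```text
[ 0.6235 -0.0418  0.1799]
0.055 [ 0.4346 -0.0344  0.055 ] tray [-0.1179  0.0485]
0.06 [ 0.437  -0.0362  0.06  ] tray [-0.1154  0.047 ]
0.065 [ 0.4394 -0.0379  0.065 ] tray [-0.1128  0.0456]
0.055 [0.4465 0.0173 0.055 ] tray [-0.1118  0.1012]
0.06 [0.4488 0.0153 0.06  ] tray [-0.1093  0.0995]
0.065 [0.4511 0.0133 0.065 ] tray [-0.1068  0.0977]
```

move_arm(
  increments=[
    [-0.14,-0.037,0,0,0,0,0.23],
    [-0.28,-0.037,0,0,0,0,0.23],
    [-0.42,-0.037,0,0,0,0,0.23],
    [-0.56,-0.037,0,0,0,0,0.23],
    [-0.695,-0.037,0,0,0,0,0.23],
    [-0.695,-0.037,0.05,0,0,0,0.23],
    [-0.695,-0.037,0.1,0,0,0,0.23],
    [-0.695,-0.037,0.1,0,0,0,0.23],
    [-0.695,-0.037,0.1,0,0,0,0.23],
  ],
)

```text
time_s: 7.82
position: [0.4168, -0.0075, 0.1491]
tcp_rot: [[0.994, -0.111, -0.005], [-0.111, -0.994, 0.001], [-0.005, -0.001, -1.0]]
force: [0.1, -0.1, 0.2]
opening: 0.231
grasp_force: 0.0
```

move_arm(
  increments=[
    [0,0,0.1,0,0,0,0.23],
    [0,0,0.2,0,0,0,0.23],
    [0,0,0.27,0,0,0,0.23],
    [0,0,0.288,0,0,0,0.23],
    [0,0,0.288,0,0,0,0.23],
    [0,0,0.288,0,0,0,0.23],
    [0,0,0.288,0,0,0,0.23],
  ],
)

```text
time_s: 8.4
position: [0.4192, -0.0081, 0.065]
tcp_rot: [[0.994, -0.111, 0.002], [-0.111, -0.994, -0.001], [0.002, 0.0, -1.0]]
force: [0.8, -0.6, 0.2]
opening: 0.235
grasp_force: 0.0
```

move_arm(
  increments=[
    [0.02,0,0.008,0,0,0,0.23],
    [0.04,0,0.008,0,0,0,0.23],
    [0.06,0,0.008,0,0,0,0.23],
    [0.08,0,0.008,0,0,0,0.23],
    [0.1,0,0.008,0,0,0,0.23],
    [0.12,0,0.008,0,0,0,0.23],
    [0.14,0,0.008,0,0,0,0.23],
    [0.16,0,0.006,0,0,0,0.23],
    [0.18,0,0.006,0,0,0,0.23],
    [0.2,0,0.006,0,0,0,0.23],
  ],
)

```text
time_s: 9.23
position: [0.4786, -0.0146, 0.0622]
tcp_rot: [[0.994, -0.111, -0.0], [-0.111, -0.994, 0.0], [-0.0, -0.0, -1.0]]
force: [0.2, 0.1, -0.4]
opening: 0.229
grasp_force: 0.0
```

move_arm(
  increments=[
    [0.02,0,0,0,0,0,0.23],
    [0.04,0,0,0,0,0,0.23],
    [0.06,0,0,0,0,0,0.23],
    [0.08,0,0,0,0,0,0.23],
    [0.08,0,0,0,0,0,0.23],
    [0.08,0,0,0,0,0,0.23],
  ],
)

```text
time_s: 9.73
position: [0.5021, -0.0172, 0.0622]
tcp_rot: [[0.994, -0.111, 0.0], [-0.111, -0.994, 0.0], [0.0, -0.0, -1.0]]
force: [-1.0, -0.0, -0.1]
opening: 0.226
grasp_force: 0.0
```

```bash
python3 - <<'E'
from h import *
s=bot.read_state();p=s["position"];print(np.round(s["force"],1),np.round(p,4),(p[0]-.5465)*.994-.11*(p[1]+.0956))
c=viewer.capture("side")["image"][165:285,200:360];w=viewer.capture("wrist")["image"]
cv2.imwrite("pics/p6.png",np.hstack([cv2.resize(c,(440,330),interpolation=2),cv2.resize(w,(360,330))]))
E
```

```text
[-1.  -0.  -0.1] [ 0.5021 -0.0172  0.0622] -0.05271973883459739
```

View pics/p6.png

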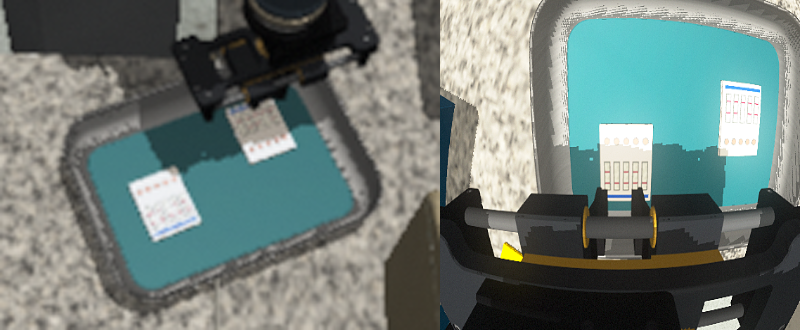

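The cassette now lies face up on the liner, with windows showing at (265,130) in the side half and (626,160) in the wrist half. The other cassette, at (165,203), has not moved. I'll raise the arm clear and check that it lies flat.

move_arm(
  increments=[
    [0,0,-0.1,0,0,0,0.23],
    [0,0,-0.25,0,0,0,0.23],
    [0,0.1,-0.4,0,0,0,0.23],
    [0,0.3,-0.5,0,0,0,0.23],
    [0,0.5,-0.5,0,0,0,0.23],
    [0,0.7,-0.5,0,0,0,0.23],
    [0,0.9,-0.5,0,0,0,0.23],
    [0,0.9,-0.5,0,0,0,0.23],
    [0,0.9,-0.5,0,0,0,0.23],
    [0,0.9,-0.5,0,0,0,0.23],
  ],
)

```text
time_s: 10.67
position: [0.4718, -0.2928, 0.213]
tcp_rot: [[0.993, -0.116, 0.003], [-0.116, -0.993, -0.006], [0.003, 0.005, -1.0]]
force: [0.6, -0.6, -0.6]
opening: 0.228
grasp_force: 0.0
```

```bash
python3 - <<'E'
from h import *
c=viewer.capture("side");cv2.imwrite("pics/p7.png",cv2.resize(c["image"][165:285,200:360],(640,480),interpolation=2))
m=((c["image"].min(2)>120)).astype(np.uint8);m[:190]=0;m[270:]=0;m[:,:235]=0;m[:,330:]=0
for k in cv2.findContours(m,0,2)[0]:
    if cv2.contourArea(k)<100: continue
    r=cv2.minAreaRect(np.array([onz(c,p[0],.0095)[:2]*1000 for p in k],np.float32));print(np.round(r[0],1),np.round(r[1],1),round(r[2],1))
E
```

```text
[658.  -76.6] [137.1  54.9] 62.0
[ 543.  -159.7] [55.9 70.6] 84.5
[515.8 -26.7] [55.9 70.7] 84.3
[524.8  70.6] [33.5 71.8] 56.4
[488.2 -41.5] [280.5 133.1] 48.9
[ 416.4 -105.1] [121.8  41.3] 62.1
```

View pics/p7.png

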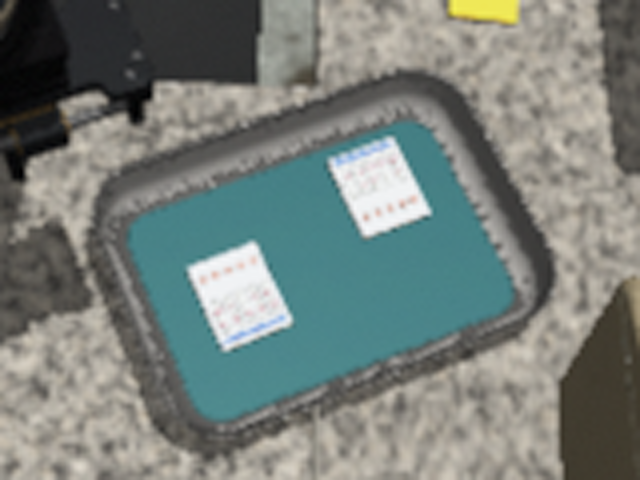

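The cassette lies flat, face up and clear of the cove at (380,185). Its measured footprint matches the other cassette's, and the other one has not moved.

```bash
python3 -c "
from rig import workorder
print(workorder.hand_in())"
```

```text
the job is handed in; nothing more can be done
None
```

The job is handed in: the cassette leaned on the near wall, then dropped flat and face up on the tray floor, and the other cassette did not move; the hand-in gave no verdict, and I did not re-measure the timer, bottle and marker, though the arm never came near them.

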